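# Put mixed-up dental casts back with their opposing models

## Task

The four loose dental casts have been put into the wrong case pans. Move each loose cast to the pan whose fixed model has the same shape, and leave it teeth up, flat on the pan floor in the middle of the loose half; the black mat is free for parking a cast meanwhile. Set the casts down gently, do not drop them: they are brittle.

Things in the scene. Friction and masses are not known exactly. Their poses are not given: they have to be found in the camera images.
- cast_full: full-arch cast: loose tan stone block, D-shaped from above, x -28..+34 mm, 56 mm wide (y -28..+28; sides flat for x -28..+6), horseshoe of 13 teeth on top. Block 24 mm high with upright sides, teeth up to 11 mm more. Origin on its underside, z up. Grip across y. Starts teeth up in the loose half of another case's pan, roughly square with it.
- cast_quarter: quarter-arch cast: loose tan stone bar, 54 mm long (x) and 24 mm wide (y), origin in the middle, one straight row of 5 teeth on top. Block 24 mm high with upright sides, teeth up to 11 mm more. Origin on its underside, z up. Grip across y. Starts teeth up in the loose half of another case's pan, roughly square with it.
- cast_front: front-teeth cast: loose tan stone block, small D from above, x -18..+20 mm, 40 mm wide (y -20..+20; sides flat for x -18..0), short curved row of 5 teeth by the round edge. Block 24 mm high with upright sides, teeth up to 11 mm more. Origin on its underside, z up. Grip across y. Starts teeth up in the loose half of another case's pan, roughly square with it.
- cast_single: single-tooth cast: the smallest loose tan stone block, 22 mm (x) by 20 mm (y), origin in the middle, one large tooth on top. Block 24 mm high with upright sides, teeth up to 11 mm more. Origin on its underside, z up. Grip across y. Starts teeth up in the loose half of another case's pan, roughly square with it.
- pan_full: fixed steel tray 174 (x) by 100 mm (y), floor 3 mm thick, rim and cross rib 8 mm high. Loose half nearer the robot, clear x -47..+46, y -47..+47 mm. Beyond the rib, centred near x +84 mm, stands a fixed model: full arch, D-shaped, 62 x 56 mm, horseshoe of teeth, 24 mm high plus teeth. Origin: tray underside, middle of the loose half; x points to the model.
- pan_quarter: fixed steel tray 174 (x) by 100 mm (y), floor 3 mm thick, rim and cross rib 8 mm high. Loose half nearer the robot, clear x -47..+46, y -47..+47 mm. Beyond the rib, centred near x +84 mm, stands a fixed model: quarter arch, 54 x 24 mm bar, straight row of 5 teeth, 24 mm high plus teeth. Origin: tray underside, middle of the loose half; x points to the model.
- pan_front: fixed steel tray 174 (x) by 100 mm (y), floor 3 mm thick, rim and cross rib 8 mm high. Loose half nearer the robot, clear x -47..+46, y -47..+47 mm. Beyond the rib, centred near x +84 mm, stands a fixed model: front teeth, small D 38 x 40 mm, 5 teeth in a short curve, 24 mm high plus teeth. Origin: tray underside, middle of the loose half; x points to the model.
- pan_single: fixed steel tray 174 (x) by 100 mm (y), floor 3 mm thick, rim and cross rib 8 mm high. Loose half nearer the robot, clear x -47..+46, y -47..+47 mm. Beyond the rib, centred near x +84 mm, stands a fixed model: single tooth, 22 x 20 mm block, 24 mm high plus teeth. Origin: tray underside, middle of the loose half; x points to the model.
- spare_mat: free spot: black rubber mat, 96 x 96 mm, 3 mm thick, fixed flat on the bench and empty at the start. Origin at the middle of its underside; its top is at z = 3 mm.
Things that resemble listed ones, but are neither listed nor needed, are in the scene too. What is shaped like the pan_quarter but red or turquoise is not meant.

How it is judged:
At the end, for the whole second after the job is handed in: Each loose cast lies in the loose half of the pan with the same-shaped fixed model, its origin within 15 mm horizontally of the middle of that half, on the pan floor (underside 0 to 6 mm above the pan's underside), teeth up within 0.1 rad, at rest (below 20 mm/s) (horizontal distance between cast_full and pan_full below 0.015 m and z of cast_full in the frame of pan_full between 0 and 0.006 m and angle between each of cast_full, cast_quarter, cast_front, cast_single's own z axis and vertical below 0.1 rad and linear speed of each of cast_full, cast_quarter, cast_front, cast_single below 0.02 m/s and horizontal distance between cast_quarter and pan_quarter below 0.015 m and z of cast_quarter in the frame of pan_quarter between 0 and 0.006 m and horizontal distance between cast_front and pan_front below 0.015 m and z of cast_front in the frame of pan_front between 0 and 0.006 m and horizontal distance between cast_single and pan_single below 0.015 m and z of cast_single in the frame of pan_single between 0 and 0.006 m); the robot touches nothing.
It fails at once if the full cast is dropped from more than about 25 mm (contact force between cast_full and anything else below 0.01 N and linear speed of cast_full above 0.7 m/s).
It fails at once if the quarter cast is dropped from more than about 25 mm (contact force between cast_quarter and anything else below 0.01 N and linear speed of cast_quarter above 0.7 m/s).
It fails at once if the front cast is dropped from more than about 25 mm (contact force between cast_front and anything else below 0.01 N and linear speed of cast_front above 0.7 m/s).
It fails at once if the single cast is dropped from more than about 25 mm (contact force between cast_single and anything else below 0.01 N and linear speed of cast_single above 0.7 m/s).
It also fails if it takes over 144 s, if anything falls off the work surface, if the arm or the gripper's body presses on something with over 40 N, if the wrist force passes 120 N, or if a joint passes its speed limit or range.

## Robot

A 6-joint arm with a two-finger parallel gripper is mounted at the origin on the work surface. World frame = base frame: x ahead of the robot, y to its left, z up, the work surface at z = 0. Lengths are in m, angles in rad, forces in N, time in s.
With the tool pointing down it reaches from about 0.4 to 0.825 m from the base axis. Payload 7 kg.
Tool frame: the origin (TCP) lies on the centre line of the jaws, within the pads' length; the fingertips stand 14 mm ahead of it and the grasp point (between the pads) lies 5 mm behind it; z points along the fingers, y is the line along which they close (so a half turn about z gives the same grasp; the last joint's range is limited). The gripper opens to 85 mm and grips with 20 to 120 N. Pads are 22 mm wide; open, the fingers measure 114 mm over their backs; the gripper's body (76 mm by 85 mm) begins 54 mm behind the grasp point. The pads swing forward as they close: fully open they stand 13 mm farther back than shut.
Start: joints at [-0.889, 0.359, 0.012, 0, -1.224, -0.288], TCP at [0.259, -0.623, 0.245] pointing down, gripper open.
Joint ranges: [-3.07, 3.07], [-1.43, 2.12], [-1.02, 1.25], [-3.03, 1.67], [-3.05, -0], [-3.03, 3.03]. Speed limits (rad/s): [2.39, 2.39, 3.01, 3.14, 3.14, 3.14].

## Interface

Orientations are given as a unit quaternion [w, x, y, z].
In Python, from rig import state, cams, order gives the robot as it stands.
- The arm moves only by the tool apply_moves, never from a script. Its argument "rows" is a list of rows, each a list of 3 entries, a list of its own where there are three numbers: the turn, a rotation vector about the world's x, y, z normalised to -1 to 1, where 1 is 30 degrees, then the shift along the world's x, y, z normalised to -1 to 1, where 1 is 0.2 m, then the opening, from -1 (shut) to 1 (fully open). A call has 1 to 10 rows; each row shifts and turns the commanded pose from where the row before left it; what a row does not reach is not made up. A row lasts 1/10 s, in which the tool goes at most 50 mm and 8.59 degrees, less where a joint would pass 70% of its speed; a pose out of reach is approached as far as the arm can. A call with a number of a shift or a turn outside -1 to 1 is refused whole. A call with a gripper value outside its range is refused whole. The fingers move at their own pace and stop on an object; "squeeze" is the grip in N (left out, the last holds). Time passes only in rows, so rows that do not move let the fingers close. It gives the time, the measured TCP pose, the force, the opening and the grip force at its end, in the units of the state.
- state(): the state, without advancing time (a new reading comes with each control period).
- cams.get_image(name): name is "side" or "top" or "wrist"; returns a dict with "color" (400x640x3 uint8, blue, green, red), "fx", "fy", "cx", "cy" (pixels), "rvec" (rotation vector, rad) and "tvec" (3), from world to camera coordinates, as OpenCV has them; the wrist camera has in their place "T_tool_cam" (4x4, takes a point from camera to tool coordinates, whose origin is the TCP and whose axes are the flange's). Camera axes: x right, y down, z forward; pixel columns grow to the right and rows downward; lengths in m; the calibration is good to about 2 mm. A picture is of the moment at which its call begins: read the wrist's pose just before it. There is no depth.
- order.sign_off(): hands the job in; it is judged then, once.
The state is a dict: "time_s": time; "joints": joint angles; "joint_velocities": joint speeds; "joint_torque": joint torques, N m; "eef_pos": TCP position; "eef_rot": TCP orientation; "force": force on the tool from outside, world axes, zero at the start; "ft_torque": the same for the moment, N m; "opening": finger opening in m; "grip_force": force on a finger pad.
Only numpy, scipy, OpenCV 4.12 (cv2) and the standard library are available. Lean on these libraries where they do the work, as an engineer would, in place of code of your own. Each camera call takes 0.05 s, during which the arm holds its last target. There are 200 camera calls.

## Working session

There is one attempt and no reset: what is moved stays moved. The work goes in short steps, Python scripts to look and compute and a tool call to move; the robot and the scene stay as the last step left them, time stands still between calls to the robot, and variables do not carry over. Pictures are saved under pics/ and viewed, at most 14 in all, crops included, and the job is handed in when it is done.

Besides the shell and the picture viewer there is one more tool, called after "Request:" as name(argument=value, ...), one argument or row to a line, values as JSON. apply_moves: Moves the arm, as the interface text tells. Scaled input: -1 to 1 covers 0.2 m each way for a shift and 30 degrees each way for a turn. Its arguments: {"type":"object","properties":{"rows":{"type":"array"},"squeeze":{"type":"number"}},"required":["rows"]}

```bash
ls; mkdir -p pics; python3 - <<'E'
from rig import state,cams
import cv2
print(state())
for n in("top","side"):
    d=cams.get_image(n); cv2.imwrite(f"pics/{n}0.png",d["color"]); print({k:v for k,v in d.items() if k!="color"})
E
```

```text
pics
{'time_s': 0.0, 'joints': array([-8.88922668e-01,  3.59373164e-01,  1.10477962e-02, -3.58031197e-04,
       -1.22409746e+00, -2.88081214e-01]), 'joint_velocities': array([ 0.00011987,  0.00016309,  0.00164144, -0.00121722,  0.00134127,
       -0.00137331]), 'joint_torque': array([-1.03413848e-03, -5.83325744e+01,  2.93432969e+01,  6.93747327e+00,
       -5.94368437e-03,  5.99245436e-05]), 'eef_pos': array([ 0.25878013, -0.62291927,  0.2443663 ]), 'eef_rot': array([-2.30222612e-04, -1.95566615e-01,  9.80690068e-01,  7.97937408e-04]), 'force': array([-0.58177981, -0.3979665 ,  0.50054237]), 'ft_torque': array([ 0.0468323 , -0.02389841, -0.03936994]), 'grip_force': 0.0, 'opening': 0.08531029693806769}
{'fx': 447.826960234085, 'fy': 447.826960234085, 'cx': 322.8902192414152, 'cy': 198.3584741555834, 'rvec': array([ 2.13625955, -2.17026545,  0.11127568]), 'tvec': array([0.09827168, 0.40090778, 1.2256675 ])}
{'fx': 404.2530001728238, 'fy': 404.2530001728238, 'cx': 324.86698561992057, 'cy': 199.97039436280963, 'rvec': array([ 2.18812564, -0.79702307,  0.34325328]), 'tvec': array([-0.24019634,  0.27092155,  0.89690161])}
```

View pics/top0.png

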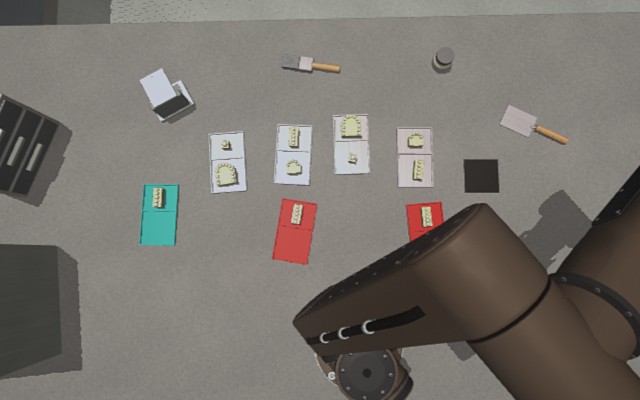

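View pics/side0.png

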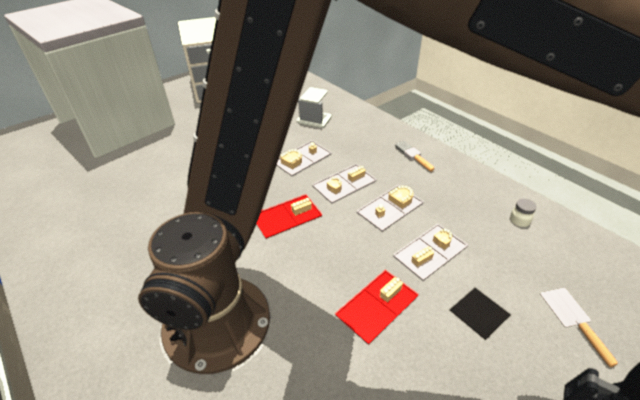

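```bash
cat > h.py <<'E'
import numpy as np, cv2
from scipy.spatial.transform import Rotation as R
def ray(d,uv,z,pose=None):
    """pixels -> world points on plane z"""
    uv=np.atleast_2d(uv).astype(float)
    v=np.c_[(uv[:,0]-d["cx"])/d["fx"],(uv[:,1]-d["cy"])/d["fy"],np.ones(len(uv))]
    if pose is None:
        M=R.from_rotvec(d["rvec"]).as_matrix().T; c=-M@d["tvec"]
    else:
        q=pose["eef_rot"]; T=np.eye(4); T[:3,:3]=R.from_quat(q[[1,2,3,0]]).as_matrix(); T[:3,3]=pose["eef_pos"]
        T=T@d["T_tool_cam"]; M=T[:3,:3]; c=T[:3,3]
    w=v@M.T
    return c+w*((z-c[2])/w[:,2])[:,None]
E
python3 - <<'E'
from h import *
from rig import cams
d=cams.get_image("top"); im=d["color"]
x0,y0,x1,y1=195,100,510,205
cv2.imwrite("pics/crop0.png",cv2.resize(im[y0:y1,x0:x1],None,fx=2.5,fy=2.5,interpolation=cv2.INTER_CUBIC))
hsv=cv2.cvtColor(im,cv2.COLOR_BGR2HSV)
sub=np.zeros(im.shape[:2],np.uint8); sub[y0:y1,x0:x1]=1
tan=((hsv[...,1]>60)&(hsv[...,0]>12)&(hsv[...,0]<40)&(sub>0)).astype(np.uint8)
pan=(((hsv[...,2]>195)|(tan>0))&(sub>0)).astype(np.uint8)
pan=cv2.morphologyEx(pan,cv2.MORPH_CLOSE,np.ones((5,5)))
mat=((hsv[...,2]<60)&(sub>0)).astype(np.uint8)
def rep(m,z,minA,nm):
    n,l,s,c=cv2.connectedComponentsWithStats(m)
    for i in range(1,n):
        if s[i,4]<minA: continue
        pts=np.argwhere(l==i)[:,::-1]
        w=ray(d,pts,z)[:,:2]*1000
        (cx,cy),(a,b),ang=cv2.minAreaRect(w.astype(np.float32))
        print(nm,c[i].round(0),s[i,4],"ctr",round(cx),round(cy),"size",round(a),round(b),"ang",round(ang,1))
rep(pan,.006,800,"pan"); rep(tan,.027,20,"tan"); rep(mat,.003,300,"mat")
E
```

```text
pan [351. 145.] 1826 ctr 561 9 size 170 95 ang 0.2
pan [293. 155.] 1856 ctr 533 176 size 96 167 ang 86.3
pan [411. 159.] 1312 ctr 520 -169 size 88 163 ang 89.4
pan [228. 163.] 1809 ctr 514 363 size 167 91 ang 3.5
tan [351. 120.] 40 ctr 624 12 size 19 35 ang 4.8
tan [352. 136.] 27 ctr 580 10 size 6 51 ang 2.6
tan [416. 136.] 30 ctr 575 -175 size 20 12 ang 88.9
tan [413. 143.] 48 ctr 560 -170 size 39 29 ang 87.9
tan [417. 170.] 102 ctr 478 -174 size 24 53 ang 83.1
mat [481. 176.] 1055 ctr 463 -358 size 94 89 ang 89.0
```

View pics/crop0.png

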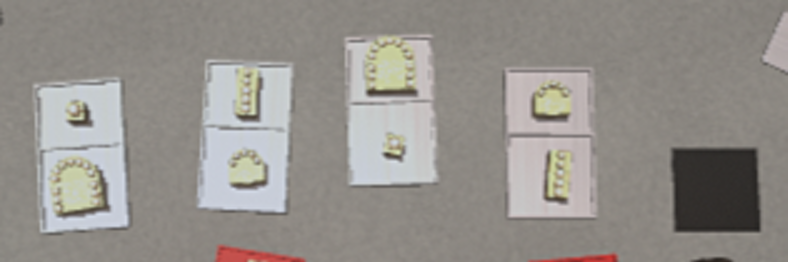

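```bash
python3 - <<'E'
from h import *
from rig import cams
d=cams.get_image("top")
f=lambda p,z:ray(d,np.array(p)/2.5+[195,100]-0.3,z)[:,:2]*1000
P={"A":[(33,85),(119,79),(129,228),(42,233)],"B":[(206,61),(293,65),(287,213),(197,209)],"C":[(346,38),(433,35),(437,184),(350,186)],"D":[(504,68),(590,68),(596,217),(508,217)]}
for k,p in P.items():
    w=f(p,.008); c=w.mean(0); x=(w[0]+w[1]-w[2]-w[3])/2; L=np.hypot(*x); x/=L
    print(k,"origin",(c-37*x).round(1),"yaw",np.degrees(np.arctan2(x[1],x[0])).round(1),"L",L.round(),"W",np.hypot(*(w[0]-w[1])).round(),np.hypot(*(w[2]-w[3])).round())
for n,p in dict(full=(78,188),front=(247,170),single=(393,147),quarter=(558,174),mat=(716,190)).items(): print(n,f([p],.027 if n!="mat" else .003).round())
E
```

```text
A origin [477.1 362.8] yaw 4.2 L 174.0 W 100.0 99.0
B origin [496.1 178. ] yaw -3.3 L 173.0 W 101.0 103.0
C origin [523.6   8.3] yaw 0.2 L 174.0 W 101.0 99.0
D origin [ 483.3 -170.5] yaw -0.3 L 173.0 W 99.0 99.0
full [[473. 364.]]
front [[490. 173.]]
single [[514.   9.]]
quarter [[ 480. -175.]]
mat [[ 462. -358.]]
```

Request:
apply_moves(
  rows=[
    [[0,0,-0.25],[0.25,0.15,0.05],1],
    [[0,0,-0.25],[0.2,0.15,0.05],1],
    [[0,0,-0.25],[0.1,0.22,0.05],1],
    [[0,0,0],[0.1,0.22,0],1],
    [[0,0,0],[0.1,0.22,0],1],
    [[0,0,0],[0.1,0.22,0],1],
    [[0,0,0],[0.05,0.22,0],1],
    [[0,0,0],[0.05,0.22,0],1],
    [[0,0,0],[0.05,0.22,0],1],
    [[0,0,0],[0,0.22,0],1],
  ],
)

```text
time_s: 1.2
eef_pos: [0.4511, -0.2147, 0.2734]
eef_rot: [0.0, -0.001, 1.0, -0.0]
force: [1.2, 0.2, 0.0]
opening: 0.0855
grip_force: 0.0
```

```bash
python3 - <<'E'
from h import *
from rig import cams,state
s=state(); d=cams.get_image("wrist"); cv2.imwrite("pics/w1.png",d["color"])
print(s["eef_pos"],d["T_tool_cam"].round(3).tolist())
print(ray(d,[[0,0],[640,0],[640,400],[0,400],[320,200]],.0,s).round(3).tolist())
E
```

```text
[ 0.45105097 -0.21473304  0.27338702] [[-0.0, -0.961, -0.278, 0.071], [1.0, -0.001, 0.001, -0.0], [-0.001, -0.278, 0.961, -0.127], [0.0, 0.0, 0.0, 1.0]]
[[0.262, -0.581, 0.0], [0.261, 0.156, 0.0], [0.857, 0.331, 0.0], [0.856, -0.753, 0.0], [0.503, -0.213, 0.0]]
```

View pics/w1.png

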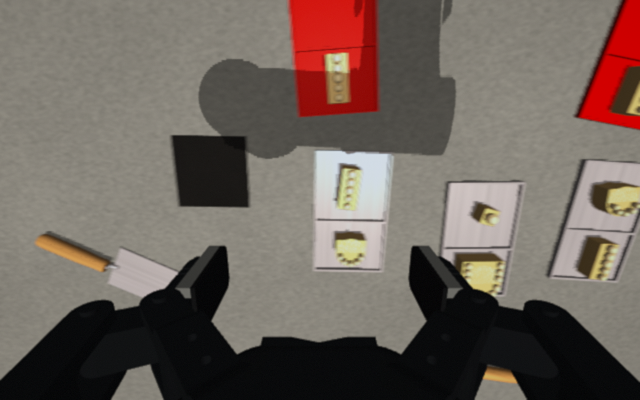

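```bash
cat >> h.py <<'E'
def casts(nm=None,view=None):
    from rig import cams,state
    s=state(); d=cams.get_image("wrist"); im=d["color"]
    h=cv2.cvtColor(im,cv2.COLOR_BGR2HSV)
    m=((h[...,1]>50)&(h[...,0]>15)&(h[...,0]<40)&(h[...,2]>60)).astype(np.uint8)
    m=cv2.morphologyEx(m,cv2.MORPH_CLOSE,np.ones((5,5)))
    n,l,st,c=cv2.connectedComponentsWithStats(m)
    for i in range(1,n):
        if st[i,4]<150 or c[i][1]>300: continue
        w=ray(d,np.argwhere(l==i)[:,::-1],.025,s)[:,:2]*1000
        (cx,cy),(a,b),g=cv2.minAreaRect(w.astype(np.float32))
        print("px",c[i].round(),"ctr",round(cx,1),round(cy,1),"size",round(a),round(b),"ang",round(g,1))
    if view:
        cv2.imwrite(f"pics/{view}.png",im)
E
python3 -c "
from h import *
casts()"
```

```text
px [331.  79.] ctr 348.5 -196.1 size 53 23 ang 3.7
px [631.  99.] ctr 364.5 162.6 size 33 54 ang 73.7
px [343. 188.] ctr 478.8 -179.2 size 25 58 ang 84.0
px [614. 198.] ctr 493.6 166.0 size 44 69 ang 0.1
px [479. 215.] ctr 514.8 0.0 size 33 25 ang 72.7
px [344. 248.] ctr 564.1 -175.2 size 41 50 ang 87.9
px [ 66. 252.] ctr 569.6 -549.2 size 99 26 ang 63.1
px [596. 258.] ctr 578.2 162.2 size 45 63 ang 86.4
px [477. 270.] ctr 602.1 3.2 size 62 68 ang 0.1
```

Request:
apply_moves(
  rows=[
    [[0,0,-0.1],[0.07,0.1,-0.2],0.1],
    [[0,0,-0.1],[0.07,0.095,-0.2],0.1],
    [[0,0,0],[0,0,-0.2],0.1],
    [[0,0,0],[0,0,-0.2],0.1],
    [[0,0,0],[0,0,-0.1],0.1],
    [[0,0,0],[0,0,0],0.1],
  ],
  squeeze=40,
)

```text
time_s: 1.9
eef_pos: [0.4763, -0.1777, 0.0906]
eef_rot: [-0.003, 0.052, 0.999, -0.0]
force: [-0.0, -0.7, -0.2]
opening: 0.0467
grip_force: 0.0
```

```bash
python3 -c "
from h import *
casts(view='w2')
from rig import state
s=state();print(s['eef_pos'],s['opening'])"
```

```text
px [268.  32.] ctr 360.5 -194.6 size 35 24 ang 4.0
px [318. 219.] ctr 478.7 -178.0 size 24 59 ang 83.1
px [578. 242.] ctr 514.0 -1.7 size 47 25 ang 62.1
[ 0.47766497 -0.17787694  0.09264047] 0.046910323162235756
```

View pics/w2.png

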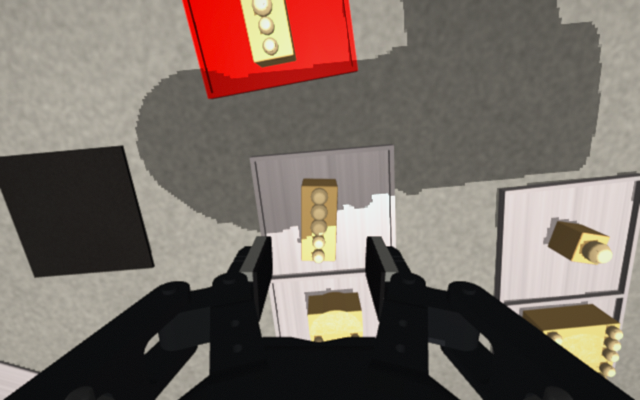

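Request:
apply_moves(
  rows=[
    [[0,0,0],[0,0,-0.15],0.1],
    [[0,0,0],[0,0,-0.12],0.1],
    [[0,0,0],[0,0,-0.08],0.1],
    [[0,0,0],[0,0,0],0.1],
    [[0,0,0],[0,0,0],-1],
    [[0,0,0],[0,0,0],-1],
    [[0,0,0],[0,0,0],-1],
    [[0,0,0],[0,0,0],-1],
    [[0,0,0],[0,0,0],-1],
    [[0,0,0],[0,0,0],-1],
  ],
)

```text
time_s: 2.95
eef_pos: [0.4799, -0.1777, 0.0254]
eef_rot: [0.002, 0.052, 0.999, -0.0]
force: [-0.6, -0.9, 7.4]
opening: 0.0228
grip_force: 40.5
```

Request:
apply_moves(
  rows=[
    [[0,0,0],[0,0,0.05],-1],
    [[0,0,0],[0,0,0.1],-1],
    [[0,0,0],[0,0,0.15],-1],
    [[0,0,0],[0,-0.15,0.1],-1],
    [[0,0,0],[-0.03,-0.2,0],-1],
    [[0,0,0],[-0.03,-0.2,0],-1],
    [[0,0,0],[-0.025,-0.2,0],-1],
    [[0,0,0],[0,-0.15,-0.05],-1],
    [[0,0,0],[0,0,-0.1],-1],
    [[0,0,0],[0,0,0],-1],
  ],
)

```text
time_s: 3.95
eef_pos: [0.4595, -0.3577, 0.0722]
eef_rot: [-0.002, 0.053, 0.999, 0.001]
force: [-1.2, -0.3, -1.1]
opening: 0.0229
grip_force: 39.6
```

```bash
python3 -c "
from h import *
casts(view='w3')
from rig import state
s=state();print(s['eef_pos'],s['opening'],s['grip_force'],s['force'])"
```

```text
px [598.  25.] ctr 362.3 -202.0 size 27 41 ang 3.6
px [319. 257.] ctr 483.9 -360.3 size 33 87 ang 83.5
[ 0.46031993 -0.35748707  0.0733653 ] 0.023050408519335777 39.60830748081207 [-0.67232355  0.16646461 -0.67856732]
```

View pics/w3.png

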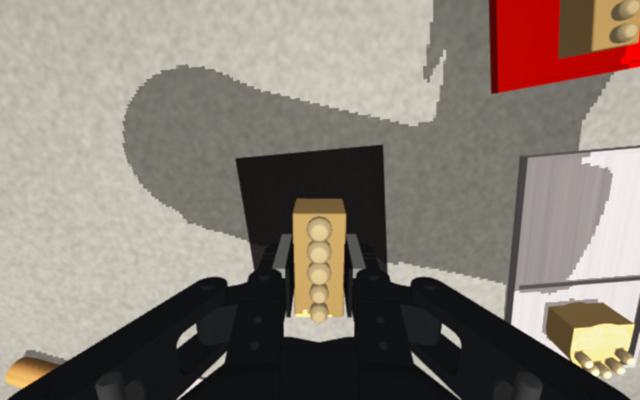

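Request:
apply_moves(
  rows=[
    [[0,0,0],[0,0,-0.1],-1],
    [[0,0,0],[0,0,-0.08],-1],
    [[0,0,0],[0,0,-0.04],-1],
    [[0,0,0],[0,0,-0.02],-1],
    [[0,0,0],[0,0,0],-1],
    [[0,0,0],[0,0,0],0.1],
    [[0,0,0],[0,0,0],0.1],
    [[0,0,0],[0,0,0],0.1],
    [[0,0,0],[0,0,0.1],0.1],
    [[0,0,0],[0,0,0.2],0.1],
  ],
)

```text
time_s: 5.0
eef_pos: [0.4595, -0.3567, 0.0837]
eef_rot: [-0.003, 0.052, 0.999, 0.001]
force: [0.4, -0.1, 1.5]
opening: 0.047
grip_force: 0.0
```

Request:
apply_moves(
  rows=[
    [[0,0,0],[0,0.1,0.2],0.3],
    [[0,0,0],[0,0.22,0.1],0.3],
    [[0,0,0.1],[0,0.24,0.05],0.3],
    [[0,0,0],[0,0.24,0.05],0.3],
    [[0,0,0],[0,0.24,0.05],0.3],
    [[0,0,0],[0,0.24,0.05],0.3],
    [[0,0,0],[0,0.24,0],0.3],
    [[0,0,0],[0,0.24,0],0.3],
    [[0,0,0],[0,0.24,0],0.3],
    [[0,0,0],[0,0.24,0],0.3],
  ],
)

```text
time_s: 6.0
eef_pos: [0.4611, 0.0924, 0.1863]
eef_rot: [0.001, 0.026, 1.0, 0.0]
force: [0.7, 0.0, -0.4]
opening: 0.0556
grip_force: 0.0
```

Request:
apply_moves(
  rows=[
    [[0,0,0],[0,0.2,0],0.3],
    [[0,0,0],[0,0.2,0],0.3],
    [[0,0,0],[0,0,0],0.3],
    [[0,0,0],[0,0,0],0.3],
  ],
)

```text
time_s: 6.4
eef_pos: [0.4612, 0.1713, 0.1856]
eef_rot: [-0.0, 0.025, 1.0, -0.0]
force: [0.5, 0.1, 0.4]
opening: 0.0558
grip_force: 0.0
```

```bash
python3 -c "
from h import *
casts(view='w4')
from rig import state
s=state();print(s['eef_pos'],s['opening'])"
```

```text
px [305.  72.] ctr 361.0 164.6 size 23 53 ang 79.8
px [518. 186.] ctr 477.8 361.4 size 69 69 ang 8.9
px [321. 213.] ctr 492.6 172.5 size 46 40 ang 5.9
px [165. 240.] ctr 513.6 10.7 size 28 34 ang 74.2
px [506. 264.] ctr 557.9 361.9 size 37 32 ang 6.0
px [324. 287.] ctr 578.2 171.8 size 25 69 ang 86.9
px [ 18. 288.] ctr 565.8 -155.8 size 42 67 ang 71.0
[0.46117409 0.17040408 0.18558639] 0.05541314931417179
```

View pics/w4.png

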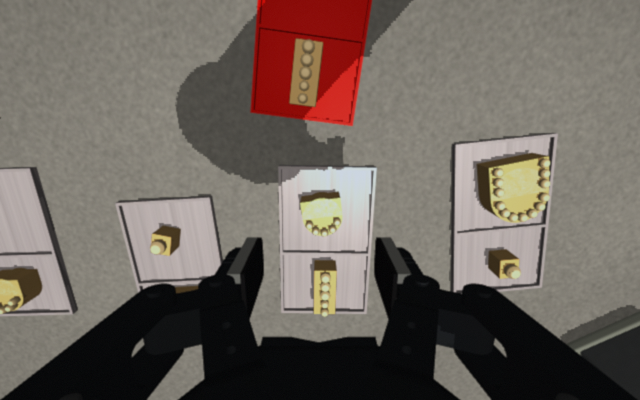

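Request:
apply_moves(
  rows=[
    [[0,0,0.15],[0.06,0.006,-0.2],0.3],
    [[0,0,0.15],[0.06,0,-0.2],0.3],
    [[0,0,0],[0,0,-0.18],0.3],
    [[0,0,0],[0,0,-0.12],0.3],
    [[0,0,0],[0,0,-0.1],0.3],
    [[0,0,0],[0,0,0],0.3],
    [[0,0,0],[0,0,0],-1],
    [[0,0,0],[0,0,0],-1],
    [[0,0,0],[0,0,0],-1],
    [[0,0,0],[0,0,0],-1],
  ],
)

```text
time_s: 7.45
eef_pos: [0.4859, 0.172, 0.0265]
eef_rot: [0.001, -0.053, 0.999, 0.001]
force: [0.8, 0.3, -0.2]
opening: 0.0388
grip_force: 40.7
```

Request:
apply_moves(
  rows=[
    [[0,0,0],[0,0,0.05],-1],
    [[0,0,0],[0,0,0.15],-1],
    [[0,0,0],[0,-0.1,0.2],-1],
    [[0,0,0],[-0.05,-0.2,0],-1],
    [[0,0,-0.1],[0,-0.24,0],-1],
    [[0,0,-0.1],[0,-0.24,0],-1],
    [[0,0,0],[0,-0.24,0],-1],
    [[0,0,0],[0,-0.24,0],-1],
    [[0,0,0],[0,-0.24,0],-1],
    [[0,0,0],[0,-0.2,0],-1],
  ],
)

```text
time_s: 8.45
eef_pos: [0.4753, -0.1705, 0.1067]
eef_rot: [0.001, -0.0, 1.0, -0.0]
force: [1.7, 1.0, -0.3]
opening: 0.0392
grip_force: 40.7
```

Request:
apply_moves(
  rows=[
    [[0,0,0],[0,0,0],-1],
    [[0,0,0],[0,0,0],-1],
  ],
)

```text
time_s: 8.65
eef_pos: [0.4752, -0.1692, 0.1061]
eef_rot: [0.0, 0.001, 1.0, 0.0]
force: [0.1, -0.2, -1.5]
opening: 0.0389
grip_force: 40.7
```

```bash
python3 -c "
from h import *
casts(view='w5')
from rig import state
s=state();print(s['eef_pos'],s['opening'],s['grip_force'])"
```

```text
px [278.  32.] ctr 359.6 -194.4 size 36 24 ang 4.1
px [ 64. 189.] ctr 462.1 -349.5 size 41 61 ang 83.3
px [317. 279.] ctr 540.0 -169.5 size 101 66 ang 2.1
px [541. 256.] ctr 513.7 -1.3 size 44 25 ang 61.7
[ 0.47537963 -0.16841772  0.10610327] 0.0389646086711628 40.74415158480406
```

View pics/w5.png

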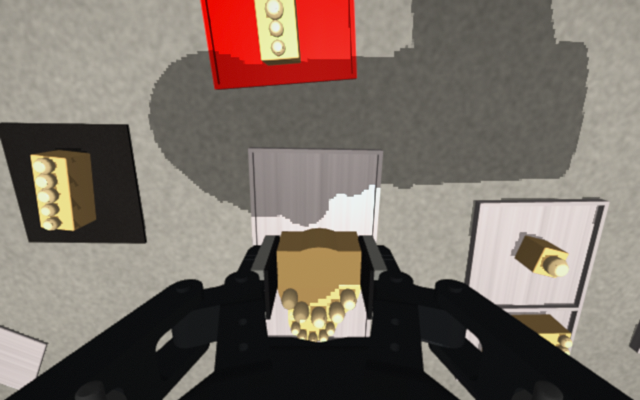

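Request:
apply_moves(
  rows=[
    [[0,0,0],[0,0,-0.18],-1],
    [[0,0,0],[0,0,-0.12],-1],
    [[0,0,0],[0,0,-0.06],-1],
    [[0,0,0],[0,0,-0.03],-1],
    [[0,0,0],[0,0,-0.005],-1],
    [[0,0,0],[0,0,0],-1],
    [[0,0,0],[0,0,0],0.3],
    [[0,0,0],[0,0,0],0.3],
    [[0,0,0],[0,0,0],0.3],
    [[0,0,0],[0,0,0.1],0.3],
  ],
)

```text
time_s: 9.7
eef_pos: [0.4738, -0.1684, 0.0451]
eef_rot: [-0.002, -0.0, 1.0, 0.0]
force: [0.1, -0.3, 0.7]
opening: 0.0553
grip_force: 0.0
```

Request:
apply_moves(
  rows=[
    [[0,0,0],[0,0,0.2],0.2],
    [[0,0,0],[0,-0.1,0.15],0.2],
    [[0,0,-0.1],[-0.07,-0.22,0],0.2],
    [[0,0,-0.1],[0,-0.22,0],0.2],
    [[0,0,0],[0,-0.22,0],0.2],
    [[0,0,0],[0,-0.18,0],0.2],
    [[0,0,0],[0,0,-0.1],0.2],
    [[0,0,0],[0,0,-0.05],0.2],
    [[0,0,0],[0,0,0],0.2],
  ],
)

```text
time_s: 10.6
eef_pos: [0.46, -0.3557, 0.0849]
eef_rot: [-0.002, 0.052, 0.999, 0.001]
force: [0.2, -0.2, -0.1]
opening: 0.0513
grip_force: 0.0
```

```bash
python3 -c "
from h import *
casts()
from rig import state
s=state();print(s['eef_pos'],s['opening'])"
```

```text
px [576.  26.] ctr 360.6 -202.2 size 30 39 ang 3.3
px [316. 219.] ctr 461.4 -357.2 size 24 62 ang 83.0
px [597. 224.] ctr 484.2 -175.1 size 65 47 ang 84.0
[ 0.46085025 -0.35576046  0.08603353] 0.05159009217134268
```

Request:
apply_moves(
  rows=[
    [[0,0,0],[0,0,-0.15],0.2],
    [[0,0,0],[0,0,-0.1],0.2],
    [[0,0,0],[0,0,-0.055],0.2],
    [[0,0,0],[0,0,0],0.2],
    [[0,0,0],[0,0,0],-1],
    [[0,0,0],[0,0,0],-1],
    [[0,0,0],[0,0,0],-1],
    [[0,0,0],[0,0,0],-1],
    [[0,0,0],[0,0,0],-1],
    [[0,0,0],[0,0,0.05],-1],
  ],
)

```text
time_s: 11.65
eef_pos: [0.4609, -0.3561, 0.0355]
eef_rot: [-0.001, 0.052, 0.999, 0.0]
force: [0.5, 0.5, -1.3]
opening: 0.0228
grip_force: 39.5
```

Request:
apply_moves(
  rows=[
    [[0,0,0],[0,0,0.15],-1],
    [[0,0,0],[0,0.1,0.2],-1],
    [[0,0,0],[0.05,0.2,0],-1],
    [[0,0,0],[0.06,0.23,0],-1],
    [[0,0,0.1],[0.06,0.23,0],-1],
    [[0,0,0],[0,0.24,0],-1],
    [[0,0,0],[0,0.24,0],-1],
    [[0,0,0],[0,0.24,0],-1],
    [[0,0,0],[0,0.24,0],-1],
    [[0,0,0],[0,0.24,0],-1],
  ],
)

```text
time_s: 12.65
eef_pos: [0.4951, 0.0375, 0.1065]
eef_rot: [0.0, 0.026, 1.0, 0.0]
force: [1.1, -0.5, -0.5]
opening: 0.0224
grip_force: 39.5
```

Request:
apply_moves(
  rows=[
    [[0,0,0],[0,0.24,0],-1],
    [[0,0,0],[0,0.24,0],-1],
    [[0,0,0],[0,0.15,0],-1],
    [[0,0,0],[0,0.08,0],-1],
    [[0,0,0],[0,0,0],-1],
    [[0,0,0],[0,0,0],-1],
  ],
)

```text
time_s: 13.25
eef_pos: [0.4951, 0.1771, 0.1057]
eef_rot: [-0.0, 0.026, 1.0, -0.0]
force: [0.5, -0.8, -0.4]
opening: 0.0229
grip_force: 39.5
```

Request:
apply_moves(
  rows=[
    [[0,0,0],[0,0,-0.18],-1],
    [[0,0,0],[0,0,-0.12],-1],
    [[0,0,0],[0,0,-0.06],-1],
    [[0,0,0],[0,0,-0.03],-1],
    [[0,0,0],[0,0,-0.005],-1],
    [[0,0,0],[0,0,0],-1],
    [[0,0,0],[0,0,0],0.2],
    [[0,0,0],[0,0,0],0.2],
    [[0,0,0],[0,0,0],0.2],
    [[0,0,0],[0,0,0.1],0.2],
  ],
)

```text
time_s: 14.25
eef_pos: [0.4941, 0.1767, 0.045]
eef_rot: [-0.002, 0.026, 1.0, -0.001]
force: [-0.3, -1.2, -1.1]
opening: 0.0515
grip_force: 0.0
```

Request:
apply_moves(
  rows=[
    [[0,0,0],[0,0,0.2],0.1],
    [[0,0,0],[0,-0.1,0.2],0.1],
    [[0,0,0.1],[-0.05,-0.2,0.1],0.1],
    [[0,0,0],[-0.05,-0.22,0.1],0.1],
    [[0,0,0],[-0.05,-0.22,0],0.1],
    [[0,0,0],[0,-0.1,0],0.1],
    [[0,0,0],[0,0,0],0.1],
    [[0,0,0],[0,0,0],0.1],
  ],
)

```text
time_s: 15.05
eef_pos: [0.4656, 0.0094, 0.1669]
eef_rot: [0.0, 0.0, 1.0, 0.0]
force: [0.1, 1.0, -0.0]
opening: 0.0471
grip_force: 0.0
```

```bash
python3 -c "
from h import *
casts(view='w6')
im=cv2.imread('pics/w6.png'); cv2.imwrite('pics/w6c.png',cv2.resize(im[130:330,200:480],None,fx=2.5,fy=2.5))
from rig import state
s=state();print(s['eef_pos'],s['opening'])"
```

```text
px [71. 47.] ctr 348.3 -188.7 size 56 37 ang 4.0
px [503.  63.] ctr 360.7 159.9 size 33 56 ang 79.7
px [132. 206.] ctr 484.5 -163.4 size 54 46 ang 89.5
px [492. 216.] ctr 493.5 171.7 size 37 59 ang 87.0
px [315. 236.] ctr 513.7 6.3 size 21 30 ang 76.2
px [138. 279.] ctr 557.8 -171.5 size 39 69 ang 35.4
px [478. 277.] ctr 556.5 168.6 size 45 24 ang 64.3
[0.46569013 0.0099     0.16673077] 0.04676902502225474
```

View pics/w6c.png

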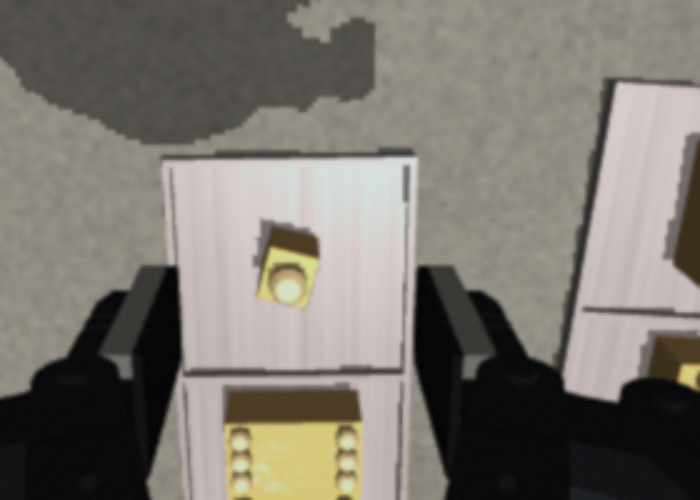

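Request:
apply_moves(
  rows=[
    [[0,0,-0.2],[0.13,-0.015,-0.1],0.1],
    [[0,0,-0.2],[0.127,0,-0.15],0.1],
    [[0,0,0],[0,0,-0.2],0.1],
    [[0,0,0],[0,0,-0.15],0.1],
    [[0,0,0],[0,0,-0.11],0.1],
    [[0,0,0],[0,0,0],0.1],
    [[0,0,0],[0,0,0],-1],
    [[0,0,0],[0,0,0],-1],
    [[0,0,0],[0,0,0],-1],
    [[0,0,0],[0,0,0],-1],
  ],
)

```text
time_s: 16.1
eef_pos: [0.5177, 0.0071, 0.0259]
eef_rot: [0.001, 0.104, 0.995, 0.001]
force: [-1.0, 1.7, 4.9]
opening: 0.0189
grip_force: 40.6
```

Request:
apply_moves(
  rows=[
    [[0,0,0],[0,0,0],-1],
    [[0,0,0],[0,0,0.05],-1],
    [[0,0,0],[0,0,0.15],-1],
    [[0,0,0],[0,-0.1,0.2],-1],
    [[0,0,0],[0,-0.22,0],-1],
    [[0,0,0],[0,-0.23,0],-1],
    [[0,0,0],[-0.08,-0.22,0],-1],
    [[0,0,0],[-0.08,-0.22,0],-1],
    [[0,0,0],[-0.08,-0.22,0],-1],
    [[0,0,0],[0,-0.23,0],-1],
  ],
)

```text
time_s: 17.1
eef_pos: [0.4666, -0.2827, 0.1056]
eef_rot: [0.0, 0.104, 0.995, 0.0]
force: [1.3, 0.1, 0.6]
opening: 0.0185
grip_force: 39.9
```

Request:
apply_moves(
  rows=[
    [[0,0,0],[0,-0.2,0],-1],
    [[0,0,0],[0,-0.17,-0.05],-1],
    [[0,0,0],[0,0,-0.15],-1],
    [[0,0,0],[0,0,-0.1],-1],
    [[0,0,0],[0,0,-0.06],-1],
    [[0,0,0],[0,0,-0.035],-1],
    [[0,0,0],[0,0,0],-1],
    [[0,0,0],[0,0,0],0.1],
    [[0,0,0],[0,0,0],0.1],
    [[0,0,0],[0,0,0],0.1],
  ],
)

```text
time_s: 18.1
eef_pos: [0.4693, -0.3553, 0.0261]
eef_rot: [0.0, 0.104, 0.995, -0.0]
force: [-0.3, 0.3, 0.3]
opening: 0.047
grip_force: 0.0
```

Request:
apply_moves(
  rows=[
    [[0,0,0],[0,0,0.15],0.1],
    [[0,0,0],[0,0,0.23],0.1],
    [[0,0,0],[0,0.1,0.2],0.8],
    [[0,0,0.13],[-0.05,0.2,0.1],0.8],
    [[0,0,0.2],[-0.05,0.23,0.05],0.8],
    [[0,0,0.2],[-0.05,0.24,0],0.8],
    [[0,0,0],[0,0.24,0],0.8],
    [[0,0,0],[0,0.24,0],0.8],
    [[0,0,0],[0,0.24,0],0.8],
    [[0,0,0],[0,0.24,0],0.8],
  ],
)

```text
time_s: 19.1
eef_pos: [0.4385, -0.0074, 0.1722]
eef_rot: [0.001, -0.035, 0.999, 0.0]
force: [1.7, 0.2, -0.2]
opening: 0.0772
grip_force: 0.0
```

Request:
apply_moves(
  rows=[
    [[0,0,0],[0,0.24,0],0.8],
    [[0,0,0],[0,0.24,0],0.8],
    [[0,0,0],[0,0.24,0],0.8],
    [[0,0,0],[0,0.24,0],0.8],
    [[0,0,0],[0,0.24,0],0.8],
    [[0,0,0],[0,0.24,0],0.8],
    [[0,0,0],[0,0.24,0],0.8],
    [[0,0,0],[0,0.15,0],0.8],
    [[0,0,0],[0,0,0],0.8],
    [[0,0,0],[0,0,0],0.8],
  ],
)

```text
time_s: 20.1
eef_pos: [0.4384, 0.3571, 0.1712]
eef_rot: [-0.0, -0.035, 0.999, -0.0]
force: [0.4, -0.8, 0.1]
opening: 0.0773
grip_force: 0.0
```

```bash
python3 -c "
from h import *
casts(view='w7')
im=cv2.imread('pics/w7.png'); cv2.imwrite('pics/w7c.png',cv2.resize(im[120:320,200:480],None,fx=2.5,fy=2.5))
from rig import state
s=state();print(s['eef_pos'],s['opening'])"
```

```text
px [104.  83.] ctr 362.1 170.8 size 36 53 ang 79.8
px [537. 176.] ctr 414.6 551.3 size 33 54 ang 88.0
px [325. 223.] ctr 477.1 365.6 size 69 56 ang 8.9
px [134. 228.] ctr 492.9 183.1 size 35 63 ang 86.9
px [138. 287.] ctr 558.0 178.8 size 36 35 ang 86.7
px [319. 298.] ctr 556.4 366.3 size 36 20 ang 4.0
[0.43846026 0.35631244 0.17137588] 0.07687499390473922
```

View pics/w7c.png

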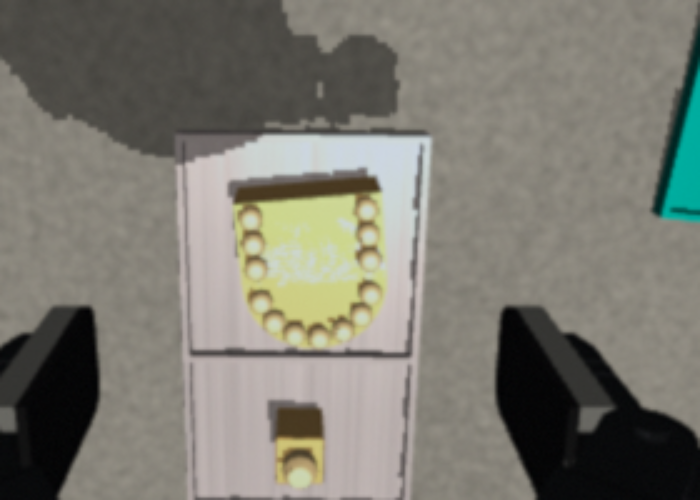

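Request:
apply_moves(
  rows=[
    [[0,0,0.17],[0.07,0.036,-0.15],0.8],
    [[0,0,0],[0.075,0,-0.2],0.8],
    [[0,0,0],[0,0,-0.2],0.8],
    [[0,0,0],[0,0,-0.1],0.8],
    [[0,0,0],[0,0,-0.075],0.8],
    [[0,0,0],[0,0,0],0.8],
    [[0,0,0],[0,0,0],-1],
    [[0,0,0],[0,0,0],-1],
    [[0,0,0],[0,0,0],-1],
    [[0,0,0],[0,0,0],-1],
  ],
  squeeze=60,
)

```text
time_s: 21.15
eef_pos: [0.4685, 0.3644, 0.0283]
eef_rot: [0.001, -0.079, 0.997, 0.001]
force: [-1.1, -1.2, 6.2]
opening: 0.0542
grip_force: 64.1
```

Request:
apply_moves(
  rows=[
    [[0,0,0],[0,0,0],-1],
    [[0,0,0],[0,0,0.03],-1],
    [[0,0,0],[0,0,0.07],-1],
    [[0,0,0],[0,0,0.1],-1],
    [[0,0,0],[0,0,0.1],-1],
    [[0,0,0],[0,0,0.1],-1],
    [[0,0,0],[0,0,0],-1],
  ],
)

```text
time_s: 21.85
eef_pos: [0.4691, 0.3654, 0.1107]
eef_rot: [0.002, -0.079, 0.997, 0.002]
force: [-0.5, -0.3, -0.5]
opening: 0.0543
grip_force: 63.4
```

```bash
python3 -c "
from h import *
casts(view='w8')
from rig import state
s=state();print(s['eef_pos'],s['opening'],s['grip_force'])"
```

```text
px [34. 20.] ctr 375.0 172.4 size 42 28 ang 88.3
px [582. 172.] ctr 414.7 546.9 size 42 53 ang 87.6
px [ 67. 199.] ctr 493.6 184.9 size 39 64 ang 86.9
px [318. 269.] ctr 529.0 375.4 size 119 93 ang 9.0
px [ 67. 295.] ctr 577.1 179.2 size 39 76 ang 85.9
[0.46846804 0.36480324 0.10904805] 0.054186013526329554 63.36151358729694
```

View pics/w8.png

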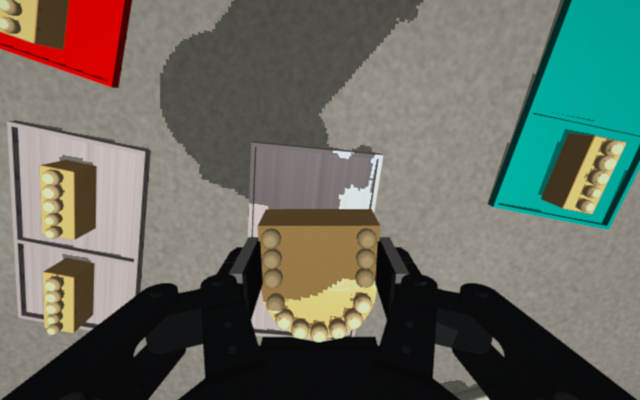

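Request:
apply_moves(
  rows=[
    [[0,0,0],[0,-0.1,0],-1],
    [[0,0,-0.1],[0.06,-0.2,0],-1],
    [[0,0,-0.1],[0.06,-0.2,0],-1],
    [[0,0,-0.1],[0.06,-0.2,0],-1],
    [[0,0,0],[0.06,-0.2,0],-1],
    [[0,0,0],[0,-0.22,0],-1],
    [[0,0,0],[0,-0.22,0],-1],
    [[0,0,0],[0,-0.2,0],-1],
    [[0,0,0],[0,-0.16,0],-1],
    [[0,0,0],[0,-0.08,0],-1],
  ],
)

```text
time_s: 22.9
eef_pos: [0.5142, 0.0047, 0.1059]
eef_rot: [-0.001, 0.001, 1.0, -0.0]
force: [-0.3, 0.4, -1.2]
opening: 0.0541
grip_force: 63.4
```

Request:
apply_moves(
  rows=[
    [[0,0,0],[0,0,0],-1],
    [[0,0,0],[0,0,-0.1],-1],
    [[0,0,0],[0,0,-0.1],-1],
  ],
)

```text
time_s: 23.2
eef_pos: [0.5158, 0.0079, 0.0663]
eef_rot: [0.001, -0.0, 1.0, 0.0]
force: [0.8, -0.4, -0.7]
opening: 0.054
grip_force: 63.4
```

Request:
apply_moves(
  rows=[
    [[0,0,0],[0,0,-0.1],-1],
    [[0,0,0],[0,0,-0.06],-1],
    [[0,0,0],[0,0,-0.03],-1],
    [[0,0,0],[0,0,-0.005],-1],
    [[0,0,0],[0,0,0],-1],
    [[0,0,0],[0,0,0],0.6],
    [[0,0,0],[0,0,0],0.6],
    [[0,0,0],[0,0,0],0.6],
    [[0,0,0],[0,0,0.15],0.6],
    [[0,0,0],[0,0,0.2],0.6],
  ],
)

```text
time_s: 24.2
eef_pos: [0.5144, 0.0074, 0.0966]
eef_rot: [-0.002, -0.0, 1.0, -0.001]
force: [1.1, 0.3, 0.6]
opening: 0.0684
grip_force: 0.0
```

Request:
apply_moves(
  rows=[
    [[0,0,0],[0,-0.1,0.1],0.1],
    [[0,0,0],[0,-0.2,0],0.1],
    [[0,0,0],[0,-0.23,0],0.1],
    [[0,0,-0.2],[-0.06,-0.23,0],0.1],
    [[0,0,-0.2],[-0.06,-0.23,0],0.1],
    [[0,0,0],[-0.06,-0.23,0],0.1],
    [[0,0,0],[-0.05,-0.23,0],0.1],
    [[0,0,0],[0,-0.23,0],0.1],
    [[0,0,0],[0,-0.135,0],0.1],
    [[0,0,0],[0,0,0],0.1],
  ],
)

```text
time_s: 25.2
eef_pos: [0.4694, -0.3583, 0.1171]
eef_rot: [-0.0, 0.106, 0.994, -0.0]
force: [-0.2, 0.6, -0.8]
opening: 0.0469
grip_force: 0.0
```

```bash
python3 -c "
from h import *
casts()
from rig import state
s=state();print(s['eef_pos'],s['opening'])"
```

```text
px [525.  10.] ctr 372.3 -201.5 size 38 16 ang 77.9
px [570. 170.] ctr 484.2 -173.4 size 64 44 ang 81.7
px [322. 201.] ctr 466.8 -354.9 size 21 27 ang 77.8
px [562. 265.] ctr 563.8 -179.5 size 61 54 ang 5.4
[ 0.46930682 -0.35672544  0.11700172] 0.046829139021954964
```

Down from 0.117 to 0.0255 (−0.457).

Request:
apply_moves(
  rows=[
    [[0,0,0],[0,0,-0.2],0.1],
    [[0,0,0],[0,0,-0.15],0.1],
    [[0,0,0],[0,0,-0.1],0.1],
    [[0,0,0],[0,0,-0.007],0.1],
    [[0,0,0],[0,0,0],-1],
    [[0,0,0],[0,0,0],-1],
    [[0,0,0],[0,0,0],-1],
    [[0,0,0],[0,0,0],-1],
    [[0,0,0],[0,0,0],-1],
    [[0,0,0],[0,0,0],-1],
  ],
  squeeze=40,
)

```text
time_s: 26.25
eef_pos: [0.4709, -0.3553, 0.0276]
eef_rot: [0.001, 0.104, 0.995, -0.0]
force: [-0.3, 2.6, 7.5]
opening: 0.0192
grip_force: 40.8
```

Request:
apply_moves(
  rows=[
    [[0,0,0],[0,0,0.05],-1],
    [[0,0,0],[0,0,0.15],-1],
    [[0,0,0],[0,0.1,0.2],-1],
    [[0,0,0.13],[0,0.2,0],-1],
    [[0,0,0.2],[0,0.23,0],-1],
    [[0,0,0.2],[0.035,0.23,0],-1],
    [[0,0,0],[0,0.24,0],-1],
    [[0,0,0],[0,0.24,0],-1],
    [[0,0,0],[0,0.24,0],-1],
    [[0,0,0],[0,0.24,0],-1],
  ],
)

```text
time_s: 27.25
eef_pos: [0.4766, -0.0093, 0.1072]
eef_rot: [0.001, -0.035, 0.999, 0.0]
force: [0.7, -0.1, -0.0]
opening: 0.019
grip_force: 40.0
```

Request:
apply_moves(
  rows=[
    [[0,0,0],[0,0.24,0],-1],
    [[0,0,0],[0,0.24,0],-1],
    [[0,0,0],[0,0.24,0],-1],
    [[0,0,0],[0,0.24,0],-1],
    [[0,0,0],[0,0.24,0],-1],
    [[0,0,0],[0,0.24,0],-1],
    [[0,0,0],[0,0.24,0],-1],
    [[0,0,0],[0,0.19,0],-1],
    [[0,0,0],[0,0,0],-1],
    [[0,0,0],[0,0,0],-1],
  ],
)

```text
time_s: 28.25
eef_pos: [0.4764, 0.3634, 0.1063]
eef_rot: [-0.0, -0.035, 0.999, -0.0]
force: [-0.4, -0.6, -0.5]
opening: 0.019
grip_force: 40.0
```

Request:
apply_moves(
  rows=[
    [[0,0,0],[0,0,-0.18],-1],
    [[0,0,0],[0,0,-0.12],-1],
    [[0,0,0],[0,0,-0.06],-1],
    [[0,0,0],[0,0,-0.03],-1],
    [[0,0,0],[0,0,-0.005],-1],
    [[0,0,0],[0,0,0],-1],
    [[0,0,0],[0,0,0],0.1],
    [[0,0,0],[0,0,0],0.1],
    [[0,0,0],[0,0,0],0.1],
    [[0,0,0],[0,0,0.1],0.1],
  ],
)

```text
time_s: 29.25
eef_pos: [0.4757, 0.3615, 0.0452]
eef_rot: [-0.002, -0.034, 0.999, -0.002]
force: [-0.6, 0.2, -0.6]
opening: 0.0471
grip_force: 0.0
```

Request:
apply_moves(
  rows=[
    [[0,0,0],[0,0,0.2],0.1],
    [[0,0,0],[0,0,0.2],0.1],
    [[0,0,0],[-0.1,-0.15,0.2],0.1],
    [[0,0,0],[-0.1,-0.2,0.1],0.1],
    [[0,0,0],[-0.1,-0.2,0.1],0.1],
    [[0,0,0],[-0.1,-0.2,0.1],0.1],
    [[0,0,0],[0,-0.2,0],0.1],
    [[0,0,0],[0,-0.2,0],0.1],
    [[0,0,0],[0,0,0],0.1],
    [[0,0,0],[0,0,0],0.1],
  ],
)

```text
time_s: 30.25
eef_pos: [0.3984, 0.1344, 0.2249]
eef_rot: [0.001, -0.034, 0.999, 0.001]
force: [0.2, 1.0, 0.2]
opening: 0.0468
grip_force: 0.0
```

```bash
python3 -c "
from h import *
casts(view='w9')
from rig import state
s=state();print(s['eef_pos'],s['joint_velocities'].round(3))"
```

```text
px [ 15. 107.] ctr 347.6 -183.9 size 53 39 ang 3.7
px [348. 142.] ctr 360.9 164.1 size 24 53 ang 79.8
px [ 57. 228.] ctr 483.4 -161.0 size 48 63 ang 3.8
px [349. 254.] ctr 492.2 176.4 size 27 63 ang 87.0
px [504. 248.] ctr 472.1 357.2 size 31 35 ang 3.8
px [205. 262.] ctr 518.9 10.6 size 67 62 ang 0.5
px [ 62. 288.] ctr 558.7 -169.5 size 47 76 ang 44.5
[0.398523   0.13512988 0.22469678] [ 0.015  0.017  0.008  0.001 -0.001 -0.002]
```

View pics/w9.png

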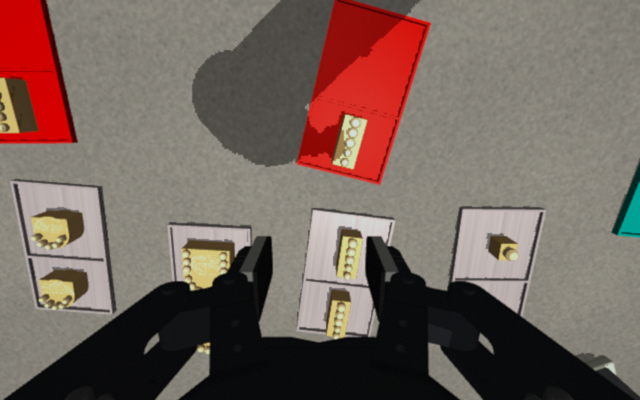

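```bash
python3 -c "
from rig import order
print(order.sign_off())"
```

```text
the job is handed in; nothing more can be done
None
```

All four casts are teeth up in the pans with their matching models, about 5 mm or less from the middle of the loose half by camera estimate; the job was handed in at about 30 s of the 144 s allowed, and no verdict was returned.

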